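# Drive the packing wedge under the planishing plate

## Task

Pack the raised steel plate so that it does not ring under the hammer: slide the packing wedge flat along the bench, thin end first, in at the plate's open front between its two side bars, and push it on until it is snug under the plate's front edge. Let go of it there, and leave the pliers and the needle file where they lie.

Things in the scene. Friction and masses are not known exactly. Their poses are not given: they have to be found in the camera images.
- wedge: Terracotta wedge, 105 mm long, 34 wide, 0.06 to 0.13 kg, loose, sloping face up. Origin at the centre of its underside; y along its length, z up. Thin end at y = -52.5, 12 mm high; the top rises evenly to 26 mm at y = +17.5 and falls to 22 mm at the thick end, y = +52.5; it is 20 mm high at y = -12. Sides upright; fingers on its thick half stay clear of the plate.
- plate: Raised steel plate, fixed: 70 mm deep (x 0 to 70), 104 wide (y), 10 thick, underside 20 and top 30 mm above the bench (screw heads to 33). Two side bars carry it, inner faces at y = -36 and +36, full depth; front and back open. Origin on the bench under the middle of its front edge; x points in, away from the robot; z up. Wedge snug: its origin at about x = -12, its thin end at x = +40 mm.
- pliers: A bystander: pliers with yellow handles, 167 by 84 by 14 mm, loose, lying right of the plate. Origin at the centre of the underside, long side along x.
- file: A bystander: needle file with a handle, 167 by 19 by 18 mm, loose, lying left of the plate beside the tall upright splash board, which divides the bench: fixed, 430 mm high, x = 0.39 to 0.87 m at y = -0.05 to 0 m; stay right of it. File's origin at the centre of its underside, x along its length.

How it is judged:
By the outcome, as a careful person would: the job done as asked, in the order asked, and still so for the second after the job is handed in, with the robot touching nothing.
It also fails if it takes over 35 s, if anything falls off the work surface, if the arm or the gripper's body presses on something with over 40 N, if the wrist force passes 120 N, or if a joint passes its speed limit or range.

## Robot

A 6-joint arm with a two-finger parallel gripper is mounted at the origin on a cart in front of the work surface, level with it; the furniture and walls round the work are solid. World frame = base frame: x ahead of the robot, y to its left, z up, the work surface at z = 0. Lengths are in m, angles in rad, forces in N, time in s.
With the tool pointing down it reaches from about 0.35 to 0.775 m from the base axis. Payload 5.5 kg.
Tool frame: the origin (TCP) lies on the centre line of the jaws, within the pads' length; the fingertips stand 11 mm ahead of it and the grasp point (between the pads) lies 8 mm behind it (env.tip_extent is the distance from the TCP to the fingertips, in m); z points along the fingers, y is the line along which they close (so a half turn about z gives the same grasp; the last joint's range is limited). The gripper opens to 85 mm and grips with 20 to 120 N. Pads are 22 mm wide; open, the fingers measure 114 mm over their backs; the gripper's body (76 mm by 85 mm) begins 54 mm behind the grasp point. The pads swing forward as they close: fully open they stand 13 mm farther back than shut.
Start: joints at [1.183, 0.313, 0.046, 1.304, 0, 1.431], TCP at [0.141, 0.557, 0.242] pointing down, gripper open.
Joint ranges: [-2.76, 2.76], [-0.86, 1.69], [-1.03, 1.26], [-2.2, 2.34], [-1.47, 1.5], [-3.14, 3.14]. Speed limits (rad/s): [2.57, 2.57, 3.14, 3.14, 3.14, 3.14].

## Interface

Orientations are given as a unit quaternion [w, x, y, z].
In Python, from workcell import env gives the robot as it stands.
- The arm moves only by the shell command python3 -m jog 'ROWS' [FORCE]. ROWS is JSON, a list of rows, each a list of 5 numbers: the gripper's target within -1 to 1 (shut at 1, half-way at 0, fully open at -1), then the shift along the tool's x, y, z in m, then the turn about the tool's z in degrees. In form: [[fingers, tx, ty, tz, turn], ...]. A call has 1 to 5 rows; each row shifts and turns the commanded pose from where the row before left it, along the tool's axes as they then stand; what a row does not reach is not made up. A row lasts 1/12 s, in which the tool goes at most 41.7 mm and 7.16 degrees, less where a joint would pass 70% of its speed; a pose out of reach is approached as far as the arm can. A call is refused whole if a number of a shift passes 0.0417 or a number of a turn 7.16, either way. A call with a gripper value outside its range is refused whole. The fingers move at their own pace and stop on an object; FORCE is the grip in N (left out, the last holds). Time passes only in rows, so rows that do not move let the fingers close. It gives the time, the measured TCP pose, the force, the opening and the grip force at its end, in the units of the state.
- env.get_state(): the state, without advancing time (a new reading comes with each control period).
- env.read_camera(name): name is "scene" or "top" or "wrist"; returns a dict with "img" (480x640x3 uint8, red, green, blue), "fov_y" (degrees; the focal length in pixels is half the picture's height over the tangent of half this angle, whatever the lens; pixels are square), "cx", "cy" (the principal point, pixels), "D" ([k1, k2, p1, p2, k3] as OpenCV has them; the pictures are not rectified), "T" (4x4, takes a point from camera to world coordinates). Camera axes: x right, y up, looking along -z (the intrinsics and any distortion apply to the point x, -y, -z); pixel columns grow to the right and rows downward; lengths in m; the calibration is good to about 2 mm. A picture is of the moment at which its call begins. There is no depth.
- env.hand_in(): hands the job in; it is judged then, once.
The state is a dict: "clock": time; "joint_pos": joint angles; "qvel": joint speeds; "tau": joint torques, N m; "tcp_pos": TCP position; "orientation": TCP orientation; "wrist_force": force on the tool from outside, world axes, zero at the start; "ft_torque": the same for the moment, N m; "finger_gap": finger opening in m; "grip_force": force on a finger pad.
Only numpy, scipy, OpenCV 4.12 (cv2) and the standard library are available. Lean on these libraries where they do the work, as an engineer would, in place of code of your own. Each camera call takes 0.05 s, during which the arm holds its last target. There are 200 camera calls.

## Working session

There is one attempt and no reset: what is moved stays moved. The work goes in short steps, Python scripts to look and compute and a shell command to move; the robot and the scene stay as the last step left them, time stands still between calls to the robot, and variables do not carry over. Pictures are saved under pics/ and viewed, at most 10 in all, crops included, and the job is handed in when it is done.

```bash
ls; mkdir -p pics
cat > h.py <<'E'
import numpy as np, cv2
from workcell import env
def cam(n):
    c=env.read_camera(n); c['f']=240/np.tan(np.radians(c['fov_y'])/2)
    c['K']=np.array([[c['f'],0,c['cx']],[0,c['f'],c['cy']],[0,0,1.]]); c['bgr']=c['img'][...,::-1].copy(); return c
def ray(c,uv,z):
    p=cv2.undistortPoints(np.array(uv,float).reshape(-1,1,2),c['K'],np.array(c['D'],float)).reshape(-1,2)
    d=np.c_[p[:,0],-p[:,1],-np.ones(len(p))]@np.array(c['T'])[:3,:3].T; o=np.array(c['T'])[:3,3]
    return o+d*((z-o[2])/d[:,2])[:,None]
E
python3 - <<'E'
from h import *
for n in ("top","scene"):
    c=cam(n); cv2.imwrite(f"pics/{n}0.png",c['bgr']); print(n,c['f'],c['D'],np.round(c['T'],3).tolist())
s=env.get_state(); print(s)
E
```

```text
pics
top 589.8417870905876 [0.03355752 0.         0.         0.         0.        ] [[0.021, 0.997, -0.07, 0.449], [-1.0, 0.02, -0.024, -0.239], [-0.023, 0.071, 0.997, 0.904], [0.0, 0.0, 0.0, 1.0]]
scene 533.1149705693653 [-0.10466064  0.          0.          0.          0.        ] [[0.836, -0.36, 0.414, 0.874], [0.548, 0.52, -0.655, -0.781], [0.02, 0.775, 0.632, 0.592], [0.0, 0.0, 0.0, 1.0]]
{'clock': 0.1, 'joint_pos': array([1.18336854e+00, 3.13967620e-01, 4.51110393e-02, 1.30359038e+00,
       2.06384442e-05, 1.43115658e+00]), 'qvel': array([ 5.41269826e-04, -4.12582914e-04,  5.00050574e-03,  1.15708532e-03,
        2.48005123e-05,  2.47540864e-04]), 'tau': array([ 2.02461553e-03, -4.81724310e+01,  2.99244636e+01,  1.27458310e-02,
       -1.40416128e-04, -8.63422720e-07]), 'tcp_pos': array([0.14088882, 0.55703587, 0.24148148]), 'orientation': array([-2.24953058e-04,  1.23577273e-01,  9.92334609e-01, -7.94135351e-04]), 'wrist_force': array([ 0.36707579,  0.05824065, -0.33407613]), 'ft_torque': array([ 0.00892416, -0.04562981, -0.03923953]), 'grip_force': 0.0, 'finger_gap': 0.08571695022590019}
```

View pics/top0.png

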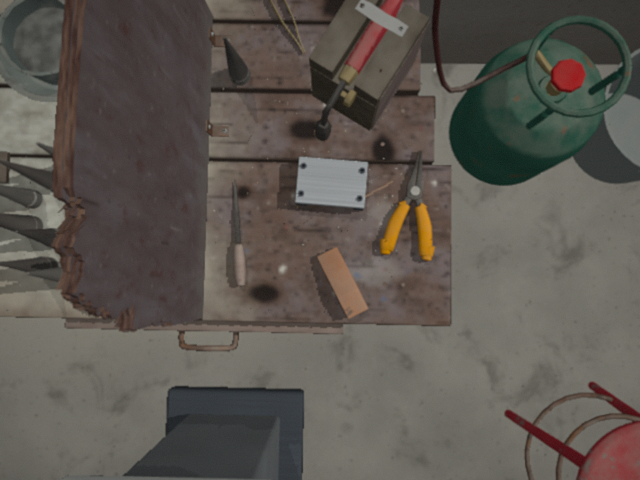

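View pics/scene0.png

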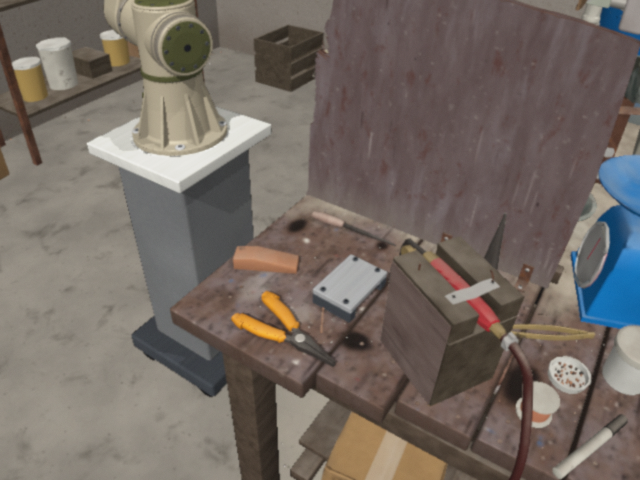

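The top view shows the wedge near (342,283) and the plate near (331,183). The pliers are at (408,215), the file at (238,235), and the board covers columns 65–208. Next I'll measure the wedge and plate and zoom in on the wedge ends.

Run:
```python
from h import *
c=cam("top"); d=cam("scene")
hsv=cv2.cvtColor(c['bgr'],cv2.COLOR_BGR2HSV)
def big(m,box):
    x0,y0,x1,y1=box; k=np.zeros_like(m); k[y0:y1,x0:x1]=m[y0:y1,x0:x1]
    k=cv2.morphologyEx(k,cv2.MORPH_OPEN,np.ones((3,3),np.uint8))
    return max(cv2.findContours(k,0,2)[0],key=cv2.contourArea)
print("wedge hsv",hsv[283,342],"bg",hsv[283,300],"plate",hsv[183,331],hsv[220,331])
w=big(cv2.inRange(hsv,(3,85,90),(18,255,255)),(300,235,385,330))
p=big(cv2.inRange(hsv,(0,0,120),(180,60,255)),(280,140,385,225))
for n,k,z in(("wedge",w,.02),("plate",p,.03)):
    r=cv2.minAreaRect(k); b=cv2.boxPoints(r); print(n,r,"\n",b.round(1).tolist(),"\n",ray(c,b,z).round(4).tolist(),ray(c,[r[0]],z).round(4))
print("edge",ray(c,[[300,325],[430,325],[452,250],[208,250]],0).round(3).tolist())
a=cv2.resize(c['bgr'][240:325,300:385],(400,400),interpolation=cv2.INTER_CUBIC)
e=cv2.resize(d['bgr'][225:295,215:315],(400,400*70//100),interpolation=cv2.INTER_CUBIC)
o=np.zeros((400,800,3),np.uint8); o[:,:400]=a;o[:280,400:]=e; cv2.imwrite("pics/c1.png",cv2.convertScaleAbs(o,alpha=1.5))
```

```text
wedge hsv [ 13  95 147] bg [ 9 54 94] plate [102   8 154] [  8  38 101]
wedge ((342.1425476074219, 282.1830749511719), (70.40026092529297, 23.01087760925293), 62.87869644165039) 
 [[315.8999938964844, 256.1000061035156], [336.29998779296875, 245.60000610351562], [368.3999938964844, 308.29998779296875], [347.8999938964844, 318.79998779296875]] 
 [[0.492, -0.2191, 0.02], [0.5084, -0.2496, 0.02], [0.416, -0.299, 0.02], [0.3998, -0.2688, 0.02]] [[ 0.4539 -0.2592  0.02  ]]
plate ((331.5018005371094, 181.8109588623047), (69.23226165771484, 45.60708236694336), 4.635463237762451) 
 [[295.20001220703125, 201.6999969482422], [298.79998779296875, 156.3000030517578], [367.79998779296875, 161.89999389648438], [364.20001220703125, 207.3000030517578]] 
 [[0.5722, -0.1867, 0.03], [0.641, -0.1906, 0.03], [0.6342, -0.2941, 0.03], [0.5657, -0.2897, 0.03]] [[ 0.6032 -0.2404  0.03  ]]
edge [[0.388, -0.197, 0.0], [0.392, -0.394, 0.0], [0.507, -0.426, 0.0], [0.499, -0.052, 0.0]]
```

View pics/c1.png

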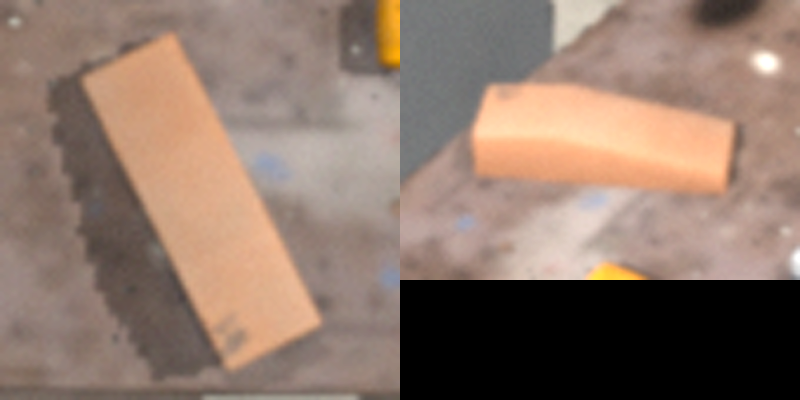

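The crop shows the wedge's thick end nearest the robot (lower right). Its thin end points toward the plate, yawed about 28° against the plate's -3.5°. I'll go up first, then across in front of and above the board.

```bash
python3 -m jog '[[-1,0,0,-0.04,0],[-1,0,0,-0.04,0],[-1,0,0,-0.04,0],[-1,0,0,-0.04,0],[-1,0,0,-0.04,0]]' 40; python3 -m jog '[[-1,0,0,-0.04,0],[-1,-0.0223,-0.0322,0,0],[-1,-0.0223,-0.0322,0,0],[-1,-0.0223,-0.0322,0,0],[-1,-0.0223,-0.0322,0,0]]'; python3 -c "
from workcell import env; s=env.get_state(); print(s['tcp_pos'],s['orientation'],s['joint_pos'],env.tip_extent)"
```

```text
clock: 0.62
tcp_pos: [0.1407, 0.5569, 0.4442]
orientation: [0.0, 0.124, 0.992, 0.0]
wrist_force: [1.2, 3.1, 0.3]
finger_gap: 0.0854
grip_force: 0.0
clock: 1.03
tcp_pos: [0.1968, 0.4103, 0.4815]
orientation: [0.0, 0.123, 0.992, 0.0]
wrist_force: [1.6, 0.5, -0.0]
finger_gap: 0.0854
grip_force: 0.0
[0.19677537 0.41031202 0.48151207] [1.33090964e-04 1.23003499e-01 9.92406228e-01 3.28923680e-05] [ 9.47031525e-01  1.32709966e-01  4.06027123e-01  1.84392805e+00
 -2.01974495e-04  1.19366311e+00] 0.011
```

```bash
python3 -m jog '[[-1,-0.026,-0.026,0,0],[-1,-0.026,-0.026,0,0],[-1,-0.026,-0.026,0,0],[-1,-0.026,-0.026,0,0],[-1,-0.026,-0.026,0,0]]'; python3 -m jog '[[-1,-0.026,-0.026,0,0],[-1,-0.017,-0.0335,0,0],[-1,-0.017,-0.0335,0,0],[-1,-0.017,-0.0335,0,0],[-1,-0.017,-0.0335,0,0]]'
```

```text
clock: 1.45
tcp_pos: [0.2903, 0.2512, 0.4819]
orientation: [0.0, 0.123, 0.992, 0.0]
wrist_force: [1.5, -0.7, -0.3]
finger_gap: 0.085
grip_force: 0.0
clock: 1.87
tcp_pos: [0.3417, 0.073, 0.4819]
orientation: [0.0, 0.123, 0.992, 0.0]
wrist_force: [1.4, 0.1, -0.5]
finger_gap: 0.0851
grip_force: 0.0
```

```bash
python3 -m jog '[[-1,-0.0125,-0.038,0,0],[-1,-0.0125,-0.038,0,0],[-1,-0.0125,-0.038,0,0],[-1,-0.0125,-0.038,0,0],[-1,-0.0125,-0.038,0,0]]'; python3 -m jog '[[-1,-0.0125,-0.038,0,0],[-1,0,0,0.03,-7],[-1,0,0,0.03,-7],[-1,0,0,0.03,-7],[-1,0,0,0.03,-7]]';python3 -m jog '[[-1,0,0,0.03,-7],[-1,0,0,0.03,-7],[-1,0,0,0,0]]'
python3 - <<'E'
from h import *
c=cam("wrist"); cv2.imwrite("pics/w1.png",c['bgr']); print(c['f'],c['D'],np.round(c['T'],3).tolist())
s=env.get_state(); print(s['tcp_pos'],s['orientation'],s['joint_pos'])
E
```

```text
clock: 2.28
tcp_pos: [0.3553, -0.1268, 0.482]
orientation: [0.0, 0.124, 0.992, 0.0]
wrist_force: [2.1, 0.3, 0.0]
finger_gap: 0.0856
grip_force: 0.0
clock: 2.7
tcp_pos: [0.3585, -0.1653, 0.3603]
orientation: [0.0, -0.122, 0.992, 0.0]
wrist_force: [0.6, -0.1, 0.6]
finger_gap: 0.0856
grip_force: 0.0
clock: 2.95
tcp_pos: [0.3555, -0.1624, 0.296]
orientation: [-0.003, -0.242, 0.97, 0.004]
wrist_force: [-0.9, 1.0, -1.5]
finger_gap: 0.0854
grip_force: 0.0
380.8792673761794 [-0.02613302  0.          0.          0.          0.        ] [[-0.468, -0.843, -0.263, 0.287], [0.884, -0.443, -0.151, -0.199], [0.011, -0.303, 0.953, 0.428], [0.0, 0.0, 0.0, 1.0]]
[ 0.35678694 -0.16334335  0.29937398] [-0.00213161 -0.23900087  0.97101348  0.00261895] [-6.34707744e-01 -4.94241210e-02 -2.37641458e-01  1.38933211e+00
  7.82043195e-05 -1.11738436e+00]
```

View pics/w1.png

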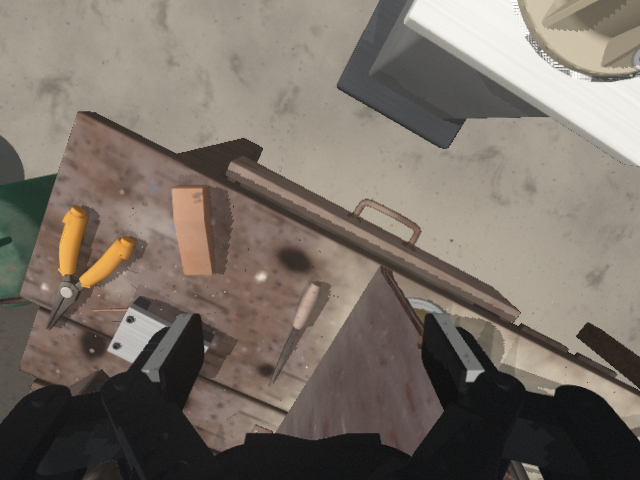

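The wrist view shows the wedge at (193,230) in line with the tool, with its sides along image vertical. The plate is at (150,335) and the pliers at (85,255). I'll move over the wedge's thick half and look once more from lower down.

```bash
python3 -m jog '[[-1,-0.0033,-0.0261,0.03,0],[-1,-0.0033,-0.0261,0.03,0],[-1,-0.0033,-0.0261,0.03,0],[-1,-0.0033,-0.0261,0.03,0],[-1,-0.0033,-0.0261,0.03,0]]'; python3 -m jog '[[-1,0,0,0.03,0],[-1,0,0,0,0],[-1,0,0,0,0]]'
python3 - <<'E'
from h import *
c=cam("wrist"); s=env.get_state()
hsv=cv2.cvtColor(c['bgr'],cv2.COLOR_BGR2HSV)
k=cv2.inRange(hsv,(3,85,90),(18,255,255)); k=cv2.morphologyEx(k,cv2.MORPH_OPEN,np.ones((5,5),np.uint8))
w=max(cv2.findContours(k,0,2)[0],key=cv2.contourArea); r=cv2.minAreaRect(w); b=cv2.boxPoints(r)
print(r,b.round(0).tolist(),ray(c,b,.022).round(4).tolist(),ray(c,b,0).round(4).tolist())
print(s['tcp_pos'],s['orientation'],s['joint_pos'])
cv2.drawContours(c['bgr'],[w],-1,(255,0,0),1)
cv2.imwrite("pics/w2.png",c['bgr'])
E
```

```text
clock: 3.42
tcp_pos: [0.4368, -0.2751, 0.1534]
orientation: [0.001, -0.238, 0.971, -0.002]
wrist_force: [-0.7, -0.5, 0.5]
finger_gap: 0.0856
grip_force: 0.0
clock: 3.67
tcp_pos: [0.4343, -0.2726, 0.1223]
orientation: [-0.001, -0.239, 0.971, 0.001]
wrist_force: [-1.1, -1.2, 0.3]
finger_gap: 0.0856
grip_force: 0.0
((315.5, 269.5), (143.0, 53.0), 90.0) [[289.0, 198.0], [342.0, 198.0], [342.0, 341.0], [289.0, 341.0]] [[0.4111, -0.2995, 0.022], [0.396, -0.2706, 0.022], [0.4845, -0.2215, 0.022], [0.5016, -0.2544, 0.022]] [[0.4156, -0.2987, 0.0], [0.399, -0.267, 0.0], [0.4959, -0.2133, 0.0], [0.5146, -0.2492, 0.0]]
[ 0.43506984 -0.27306355  0.1237885 ] [ 3.76893808e-04 -2.39435823e-01  9.70912032e-01 -4.12995777e-04] [-7.16951369e-01  2.63532815e-01 -3.22918020e-01  9.83236353e-01
  1.42372091e-04 -1.20052083e+00]
```

View pics/w2.png

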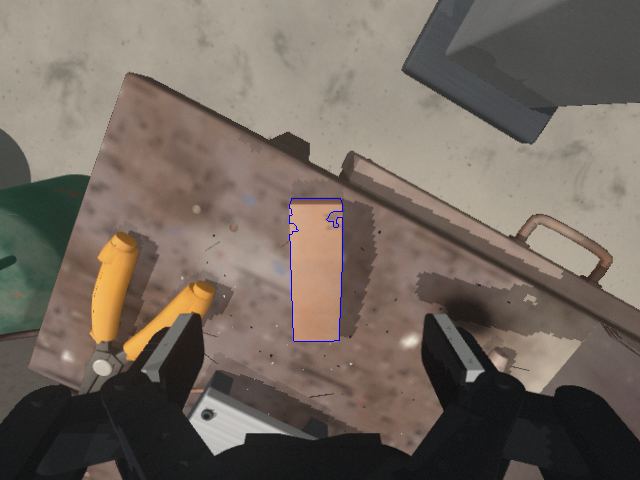

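The wrist view shows the wedge between the fingers (columns 289–342, rows 198–341), square to the jaws. The pliers handle at (205,290) is clear. I'll go down and grip gently.

```bash
python3 -m jog '[[-0.4,0,0.003,0.035,0],[-0.4,0,0,0.035,0],[-0.4,0,0,0.03,0],[-0.4,0,0,0.007,0],[-0.4,0,0,0,0]]' 30; python3 -m jog '[[1,0,0,0,0],[1,0,0,0,0],[1,0,0,0,0],[1,0,0,0,0],[1,0,0,0,0]]' 30
```

```text
clock: 4.13
tcp_pos: [0.4329, -0.2695, 0.0155]
orientation: [-0.0, -0.24, 0.971, 0.0]
wrist_force: [0.3, -0.4, -0.3]
finger_gap: 0.0599
grip_force: 0.0
clock: 4.55
tcp_pos: [0.4348, -0.2713, 0.0178]
orientation: [0.002, -0.24, 0.971, -0.002]
wrist_force: [0.2, 1.3, 7.6]
finger_gap: 0.033
grip_force: 30.5
```

The bench is pushing up on the fingertips, because they swing forward as they close. I'll regrip 5 mm higher.

```bash
python3 -m jog '[[-0.1,0,0,0,0],[-0.1,0,0,-0.005,0],[-0.1,0,0,0,0]]' 30; python3 -m jog '[[1,0,0,0,0],[1,0,0,0,0],[1,0,0,0,0],[1,0,0,0,0]]' 30;  python3 -c "
from workcell import env; s=env.get_state(); print(s['tcp_pos'],s['wrist_force'],s['finger_gap'])"
```

```text
clock: 4.8
tcp_pos: [0.4336, -0.2705, 0.0214]
orientation: [0.001, -0.24, 0.971, -0.001]
wrist_force: [0.5, -1.3, -0.4]
finger_gap: 0.0473
grip_force: 0.0
clock: 5.13
tcp_pos: [0.4334, -0.2704, 0.0207]
orientation: [0.0, -0.24, 0.971, -0.001]
wrist_force: [-0.8, 0.4, 7.1]
finger_gap: 0.0332
grip_force: 30.5
[ 0.43340416 -0.2703668   0.02066002] [-0.84965947  0.35475637  7.07612746] 0.033233448314109175
```

```bash
python3 -m jog '[[1,0,0,-0.001,0],[1,-0.0047,0.009,0,0],[1,-0.0047,0.009,0,0],[1,-0.0047,0.009,0,0],[1,-0.0047,0.009,0,0]]'; python3 -m jog '[[1,0,0,0,6.3],[1,0,0,0,6.3],[1,0,0,0,6.3],[1,0,0,0,6.3],[1,0,0,0,6.3]]'; python3 -m jog '[[1,0,0,0,0],[1,0,0,0,0]]'
python3 - <<'E'
from h import *
a=[cam(n) for n in("top","wrist","scene")]
o=np.zeros((600,800,3),np.uint8); o[:300,:400]=cv2.resize(a[0]['bgr'][130:340,200:480],(400,300)); o[:300,400:]=cv2.resize(a[1]['bgr'],(400,300)); o[300:,:400]=cv2.resize(a[2]['bgr'][180:390,180:460],(400,300))
cv2.imwrite("pics/m1.png",o)
s=env.get_state(); print(s['tcp_pos'],s['orientation'],s['wrist_force'])
E
```

```text
clock: 5.55
tcp_pos: [0.4325, -0.2279, 0.0207]
orientation: [-0.0, -0.24, 0.971, 0.0]
wrist_force: [0.7, -0.8, 0.4]
finger_gap: 0.0332
grip_force: 30.2
clock: 5.97
tcp_pos: [0.4325, -0.2274, 0.0207]
orientation: [-0.0, 0.034, 0.999, 0.001]
wrist_force: [-0.1, 0.8, 1.7]
finger_gap: 0.0334
grip_force: 30.2
clock: 6.13
tcp_pos: [0.4324, -0.2279, 0.0207]
orientation: [-0.0, 0.03, 1.0, 0.001]
wrist_force: [0.4, 1.2, 2.1]
finger_gap: 0.0331
grip_force: 30.4
[ 0.43243549 -0.22824648  0.02071656] [-1.80134893e-04  3.09121388e-02  9.99521893e-01  6.27405811e-04] [-1.74706546  1.35979144  2.08829773]
```

View pics/m1.png

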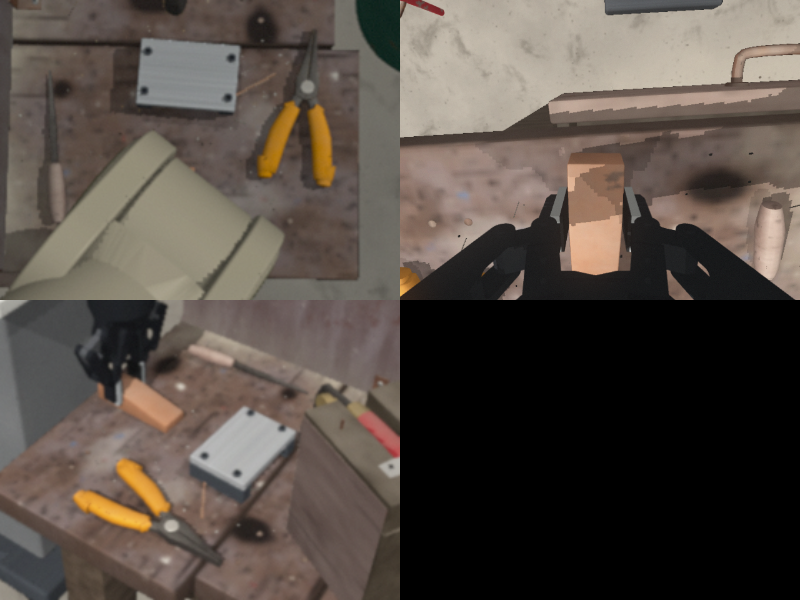

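The montage shows the wedge gripped, flat and pointing at the plate's opening. The pliers and file are untouched. I'll slide it in, then push in small steps while watching the force.

```bash
python3 -m jog '[[1,-0.016,0,0,0],[1,-0.016,0,0,0],[1,-0.016,0,0,0],[1,-0.016,0,0,0],[1,-0.016,0,0,0]]' 40; python3 -m jog '[[1,-0.01,0,0,0],[1,0,0,0,0],[1,0,0,0,0]]' ; python3 -m jog '[[1,-0.003,0,0,0],[1,0,0,0,0]]'
```

```text
clock: 6.7
tcp_pos: [0.5122, -0.2344, 0.0208]
orientation: [-0.001, 0.032, 0.999, -0.0]
wrist_force: [-2.9, 0.3, 4.8]
finger_gap: 0.033
grip_force: 41.5
clock: 6.95
tcp_pos: [0.5232, -0.2353, 0.0208]
orientation: [0.0, 0.032, 1.0, -0.0]
wrist_force: [0.7, -0.0, 1.4]
finger_gap: 0.0327
grip_force: 41.0
clock: 7.12
tcp_pos: [0.5245, -0.2351, 0.0208]
orientation: [-0.001, 0.032, 0.999, 0.0]
wrist_force: [-1.7, 0.3, 3.2]
finger_gap: 0.0331
grip_force: 41.2
```

```bash
python3 -m jog '[[1,-0.003,0,0,0],[1,0,0,0,0]]'; python3 -m jog '[[1,-0.002,0,0,0],[1,0,0,0,0]]';python3 -m jog '[[1,-0.002,0,0,0],[1,0,0,0,0]]'
```

```text
clock: 7.28
tcp_pos: [0.5281, -0.2353, 0.0208]
orientation: [-0.0, 0.032, 0.999, 0.0]
wrist_force: [-1.8, -0.9, 3.4]
finger_gap: 0.033
grip_force: 41.3
clock: 7.45
tcp_pos: [0.5304, -0.2355, 0.0208]
orientation: [-0.0, 0.032, 0.999, 0.0]
wrist_force: [-2.2, -0.5, 3.4]
finger_gap: 0.0331
grip_force: 41.3
clock: 7.62
tcp_pos: [0.5327, -0.2356, 0.0208]
orientation: [0.0, 0.032, 0.999, 0.0]
wrist_force: [-1.8, -0.0, 3.0]
finger_gap: 0.0327
grip_force: 41.3
```

```bash
python3 -m jog '[[1,-0.002,0,0,0],[1,0,0,0,0]]'; python3 -m jog '[[1,-0.001,0,0,0],[1,0,0,0,0]]';python3 -m jog '[[1,-0.001,0,0,0],[1,0,0,0,0]]'
```

```text
clock: 7.78
tcp_pos: [0.5334, -0.2356, 0.0208]
orientation: [-0.001, 0.032, 0.999, -0.0]
wrist_force: [-5.8, 0.1, 5.8]
finger_gap: 0.0327
grip_force: 41.6
clock: 7.95
tcp_pos: [0.5335, -0.2356, 0.0208]
orientation: [-0.002, 0.032, 0.999, -0.0]
wrist_force: [-9.5, 0.7, 8.0]
finger_gap: 0.0329
grip_force: 41.8
clock: 8.12
tcp_pos: [0.5336, -0.2356, 0.0207]
orientation: [-0.003, 0.033, 0.999, -0.0]
wrist_force: [-11.5, 0.9, 9.7]
finger_gap: 0.033
grip_force: 42.0
```

Contact came at exactly the predicted place (TCP x = 0.5335) and the force has risen to about 12 N, so the wedge is snug. I'll release and lift straight up.

```bash
python3 -m jog '[[-0.2,0,0,0,0],[-0.2,0,0,0,0],[-0.2,0,0,0,0],[-0.2,0,0,-0.01,0],[-0.2,0,0,-0.03,0]]'; python3 -m jog '[[-0.2,0,0,-0.04,0],[-0.2,0,0,-0.04,0],[-0.2,0.03,0,-0.02,0],[-0.2,0.04,0,0,0],[-0.2,0.04,0,0,0]]'; python3 -m jog '[[-0.2,0.03,0,-0.02,0],[-0.2,0,0,0,0],[-0.2,0,0,0,0]]'
python3 - <<'E'
from h import *
a=[cam(n) for n in("top","wrist","scene")]
o=np.zeros((600,800,3),np.uint8); o[:300,:400]=cv2.resize(a[0]['bgr'][130:340,200:480],(400,300)); o[:300,400:]=cv2.resize(a[1]['bgr'],(400,300)); o[300:,:400]=cv2.resize(a[2]['bgr'][180:390,180:460],(400,300)); o[300:,400:]=cv2.resize(a[2]['bgr'][230:320,250:370],(400,300),interpolation=2)
cv2.imwrite("pics/m2.png",o)
s=env.get_state(); print(s['tcp_pos'],s['wrist_force'])
E
```

```text
clock: 8.53
tcp_pos: [0.5339, -0.2342, 0.0574]
orientation: [-0.003, 0.032, 0.999, 0.002]
wrist_force: [-0.1, 0.2, -0.4]
finger_gap: 0.0511
grip_force: 0.0
clock: 8.95
tcp_pos: [0.4277, -0.2298, 0.1635]
orientation: [0.003, 0.031, 1.0, -0.002]
wrist_force: [-0.4, -0.7, 0.5]
finger_gap: 0.0514
grip_force: 0.0
clock: 9.2
tcp_pos: [0.3967, -0.2274, 0.1828]
orientation: [0.002, 0.033, 0.999, -0.001]
wrist_force: [0.7, 0.1, 0.5]
finger_gap: 0.0509
grip_force: 0.0
[ 0.39785477 -0.22734028  0.18105899] [ 0.07418643 -0.16844217  0.01111257]
```

View pics/m2.png

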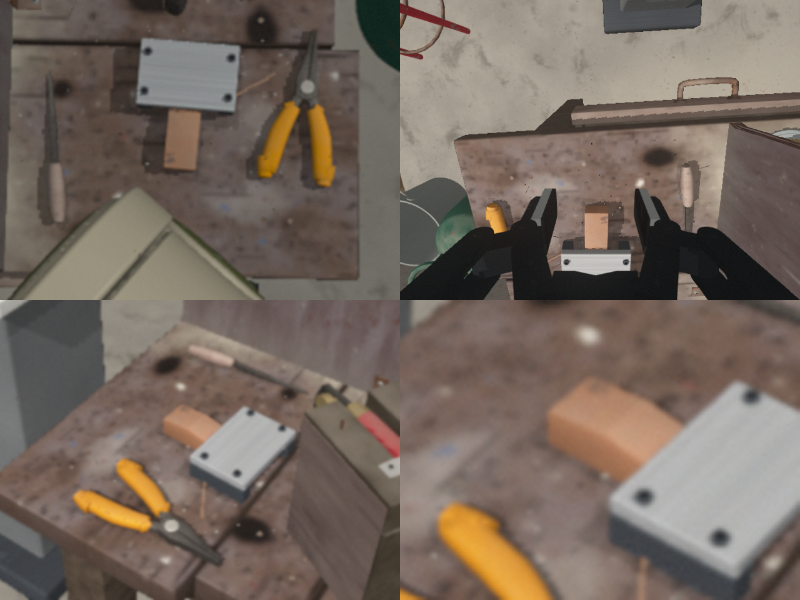

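The last views show the wedge seated square under the plate's front edge. In the top crop it covers rows 108–170, so about 64 mm protrudes, as expected. The gripper is clear and the pliers and file haven't moved.

```bash
python3 -c "
from workcell import env; print(env.hand_in())"
```

```text
the job is handed in; nothing more can be done
None
```

The wedge is snug under the plate's front edge and released, the pliers and file are where they lay, and the job was handed in at about 9.5 s; no verdict was returned.

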